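Load and lock the ball in a rolling-ball ramp

TASK

Get the rolling-ball ramp ready for its next run: with the fingertips, push the white ball up the sloped gutter, over the small cross ridge near the top, so that it rests against the upper stop and does not roll back. Then push the locking pin's tab fully home so that the pin closes the gutter behind the ball. Do not pick up or carry the ball, keep it in the gutter all the way, leave the other things on the worktop where they stand, and let go of everything at the end.

Things in the scene. Friction and masses are not known exactly. Their poses are not given: they have to be found in the camera images.
- ball_center (a point): Centre of the loose white ceramic ball, 50 mm in diameter, about 0.25 kg, smooth. It starts at rest at the low end of the gutter, against the low stop, 170 mm from its goal along the slope.
- seat (a point): Point fixed to the ramp: centre of the ball when it touches the upper stop (the goal), 76 mm above the worktop. x points uphill along the gutter (7 degrees slope), y level across it towards the pin's tab, z square to the slope. The ball's centre runs along this x axis (y = z = 0) from x = -0.170 to 0 and rolls back down if let go before the ridge.
- ramp: Ramp fixed to the worktop, origin under its base (270 x 80 mm), x uphill. Carries a steel 90-degree V gutter, walls 25 mm either side of its middle. The walls end 10 mm below the path of the ball's centre, the low stop's top 14 mm below: fingertips about 6 mm below the centre can come down behind the ball and push it along. The upper stop's plate is 6 mm thick.
- ridge (a point): Top of the cross ridge, an 8 mm thick bar across the gutter 13 mm downhill of the seat. It stands 2 mm above the line on which the ball's underside runs; rolling over it takes 2 to 8 N. Past it the ball drops into the seat and stays: its centre then rests 0 to 3 mm downhill of seat.
- pin_tab (a point): On the outer face of the locking pin's upright tab (26 mm along the gutter, 8 mm thick); the tab reaches 14 mm above this point and 20 mm below. Moves with the pin; push it along -y of seat. The pin (8 mm thick) runs in a bracket 35 to 49 mm from the gutter's middle, at ball-centre height, 36 mm downhill of the seat; drawn back, its tip is 22 to 30 mm from the middle.
- pin (a joint): Travel of the locking pin in m: 0 = drawn fully back, gutter free; 0.036 = fully home, pin across the gutter just downhill of the seated ball. Starts between 0 and 0.008. Slides stiffly (about 1.5 N) and stays where it is left.
There are look-alikes about, which are no part of the job. What is shaped like the part that bears ball_center but black or turquoise is not meant.

How it is judged:
On the way, in this order (a step that is already met when the one before it is completed fails the run):
1. the ball lies in its seat between the ridge and the upper stop while the pin is still drawn back (x of ball_center in the frame of seat between -0.007 and 0.005 m and y of ball_center in the frame of seat between -0.005 and 0.005 m and z of ball_center in the frame of seat between -0.004 and 0.004 m and value of joint pin below 0.02 m), for 0.2 s.
2. the pin is fully home (value of joint pin above 0.032 m), for 0.2 s.
At the end, for the whole second after the job is handed in: The ball rests in its seat against or within 7 mm of the upper stop, in the bottom of the gutter (within 5 mm), and the pin is home (within 4 mm of its full travel) (x of ball_center in the frame of seat between -0.007 and 0.005 m and y of ball_center in the frame of seat between -0.005 and 0.005 m and z of ball_center in the frame of seat between -0.004 and 0.004 m and linear speed of ball below 0.02 m/s and value of joint pin above 0.032 m); the robot touches nothing.
It fails at once if the ball is lifted out of the gutter or leaves it (z of ball_center in the frame of seat above 0.012 m or z of ball_center in the frame of seat below -0.012 m or y of ball_center in the frame of seat above 0.012 m or y of ball_center in the frame of seat below -0.012 m).
It fails at once if a bystander is moved more than 20 mm or tipped (distance of any of beaker, brown_vial, clear_vial, timer, dish, flask, jar_lid from where it was at the start of the episode above 0.02 m or angle between any of beaker, brown_vial, clear_vial, timer, dish, flask, jar_lid's own z axis and vertical above 0.35 rad).
It also fails if it takes over 58 s, if anything falls off the work surface, if the arm or the gripper's body presses on something with over 40 N, if the wrist force passes 120 N, or if a joint passes its speed limit or range.

ROBOT

A 6-joint arm with a two-finger parallel gripper is mounted at the origin on a cart in front of the work surface, level with it; the furniture and walls round the work are solid. World frame = base frame: x ahead of the robot, y to its left, z up, the work surface at z = 0. Lengths are in m, angles in rad, forces in N, time in s.
With the tool pointing down it reaches from about 0.375 to 0.9 m from the base axis. Payload 3.1 kg.
Tool frame: the origin (TCP) lies at the very end of the fingers, on their centre line; the grasp point (between the pads) lies 19 mm behind it; z points along the fingers, y is the line along which they close (so a half turn about z gives the same grasp; the last joint's range is limited). The gripper opens to 87 mm and grips with 3 to 60 N. Pads are 19 mm wide; open, the fingers measure 117 mm over their backs; the gripper's body (75 mm by 190 mm) begins 51 mm behind the grasp point.
Start: joints at [1.101, 0.527, 1.433, -0, 1.181, -0.178], TCP at [0.179, 0.599, 0.223] pointing down, gripper open.
Joint ranges: [-3.08, 3.08], [-0.75, 2.2], [0.22, 2.44], [-1.43, 4.57], [0, 2.65], [-2.85, 2.85]. Speed limits (rad/s): [2.79, 2.79, 3.14, 3.14, 3.14, 3.14].

INTERFACE

Orientations are given as a 3x3 rotation matrix whose columns are the frame's x, y, z axes.
In Python, from plant import telemetry, capture, env, recognise gives the robot as it stands.
- The arm moves only by the tool servo_tool, never from a script. Its argument "increments" is a list that holds one entry, the list of rows, each a list of 7 numbers: the gripper's target within -1 to 1 (shut at 1, half-way at 0, fully open at -1), then the shift along the tool's x, y, z each as a share of 0.2 m, from -1 to 1, then the turn, a rotation vector about the tool's x, y, z each as a share of 180 degrees, from -1 to 1. In form: [[[fingers, tx, ty, tz, wx, wy, wz], ...]]. A call has 1 to 10 rows; each row shifts and turns the commanded pose from where the row before left it, along the tool's axes as they then stand; what a row does not reach is not made up. A row lasts 1/8 s, in which the tool goes at most 62.5 mm and 10.7 degrees, less where a joint would pass 70% of its speed; a pose out of reach is approached as far as the arm can. A call with a number of a shift or a turn outside -1 to 1 is refused whole. A call with a gripper value outside its range is refused whole. The fingers move at their own pace and stop on an object; "grip_force" is the grip in N (left out, the last holds). Time passes only in rows, so rows that do not move let the fingers close. It gives the time, the measured TCP pose, the force, the opening and the grip force at its end, in the units of the state.
- telemetry.read_state(): the state, without advancing time (a new reading comes with each control period).
- capture(name): name is "side" or "top"; returns a dict with "img" (480x640x3 uint8, red, green, blue), "z_map" (480x640 float32, m along the optical axis (not along the pixel's ray), 0 where there is no reading), "intrinsics" (3x3 intrinsics, pixels), "cam_to_world" (4x4, takes a point from camera to world coordinates). Camera axes: x right, y up, looking along -z (the intrinsics and any distortion apply to the point x, -y, -z); pixel columns grow to the right and rows downward; lengths in m; the calibration is good to about 2 mm. A picture is of the moment at which its call begins.
- env.close_job(): hands the job in; it is judged then, once.
Trained networks look in the newest picture that a camera, given by its name, has taken for a name from the list of things; names that differ only in an ending like _2 or _b are one class to them, and where a whole thing is asked for, a point or a joint stands for the part that bears it (a point fixed in the world has none). Each returns a list of dicts, best first, with "p" (0 to 1); they miss things now and then, are a little off and sometimes report something else, mostly with a low value. They report only what shows in the picture. A call takes as long as a camera call. They do not tell look-alikes from the thing itself.
- recognise(query, camera): "location" ([column, row] in pixels, amid what is visible of it).
The state is a dict: "time_s": time; "joints": joint angles; "joint_vel": joint speeds; "effort": joint torques, N m; "tcp_pos": TCP position; "tcp_rot": TCP orientation; "contact_force": force on the tool from outside, world axes, zero at the start; "ft_torque": the same for the moment, N m; "opening": finger opening in m; "grip_force": force on a finger pad.
Only numpy, scipy, OpenCV 4.12 (cv2) and the standard library are available. Lean on these libraries where they do the work, as an engineer would, in place of code of your own. Each camera call takes 0.05 s, during which the arm holds its last target. There are 200 camera calls.

## Working session

There is one attempt and no reset: what is moved stays moved. The work goes in short steps, Python scripts to look and compute and a tool call to move; the robot and the scene stay as the last step left them, time stands still between calls to the robot, and variables do not carry over. Pictures are saved under pics/ and viewed, at most 10 in all, crops included, and the job is handed in when it is done.

Besides the shell and the picture viewer there is one more tool, called after "Request:" as a command line: name --argument value ..., lists and objects as JSON in quotes. servo_tool: Moves the arm, as the interface text tells. Shift numbers are shares of 0.2 m and turn numbers shares of 180 degrees, none past 1 either way. Its arguments: {"type":"object","properties":{"increments":{"type":"array","items":{"type":"array","items":{"type":"array","items":{"type":"number"}}}},"grip_force":{"type":"number"}},"required":["increments"]}

```bash
mkdir -p pics
cat > h.py <<'E'
import numpy as np, cv2
from plant import telemetry, capture, env, recognise
def w(c,u,v,z=None):
    K=c["intrinsics"];T=c["cam_to_world"]
    d=z if z else c["z_map"][int(round(v)),int(round(u))]
    p=np.array([(u-K[0,2])/K[0,0]*d,-(v-K[1,2])/K[1,1]*d,-d,1]);return (T@p)[:3]
def cloud(c):
    K=c["intrinsics"];T=c["cam_to_world"];d=c["z_map"];v,u=np.indices(d.shape)
    p=np.stack([(u-K[0,2])/K[0,0]*d,-(v-K[1,2])/K[1,1]*d,-d],-1);return p@T[:3,:3].T+T[:3,3]
E
python3 - <<'E'
from h import *
for n in("top","side"):
    c=capture(n);cv2.imwrite(f"pics/{n}.png",c["img"][...,::-1])
    print(n,c["cam_to_world"][:3].round(3).tolist(),[k for k in c],c["intrinsics"].round(1).tolist())
    for q in("ball_center","seat","ridge","pin_tab","pin","ramp"):
        try:
            for r in recognise(q,n)[:4]:print(q,np.round(r["location"],1),round(r["p"],2),w(c,*r["location"]).round(3))
        except Exception as e:print(q,e)
s=telemetry.read_state();print(s)
E
```

```text
top [[0.015, 0.998, -0.057, 0.425], [-1.0, 0.014, -0.016, -0.054], [-0.015, 0.058, 0.998, 1.11]] ['img', 'z_map', 'intrinsics', 'cam_to_world'] [[611.8, 0.0, 318.3], [0.0, 611.8, 241.4], [0.0, 0.0, 1.0]]
ball_center [438.8 158.5] 0.95 [ 0.634 -0.246  0.045]
ball_center [369.4 162.4] 0.86 [ 0.62  -0.122  0.077]
ball_center [266.2 265.2] 0.81 [0.443 0.053 0.046]
ball_center [354.1 314.2] 0.74 [ 0.361 -0.1    0.049]
seat [313.1 182.9] 0.91 [ 0.59  -0.026  0.036]
ridge [316.6 190.3] 0.82 [ 0.574 -0.032  0.053]
pin_tab [306.4 225.2] 0.61 [ 0.517 -0.014  0.003]
pin [307.2 223.3] 0.49 [ 0.515 -0.018  0.074]
ramp [312.1 189. ] 0.85 [ 0.578 -0.024  0.046]
side [[-0.998, -0.049, 0.049, 0.536], [0.067, -0.481, 0.874, 0.672], [-0.019, 0.875, 0.483, 0.486]] ['img', 'z_map', 'intrinsics', 'cam_to_world'] [[452.4, 0.0, 322.9], [0.0, 452.4, 239.5], [0.0, 0.0, 1.0]]
ball_center [361.2 300.5] 0.82 [0.442 0.076 0.039]
ball_center [338.9 242.1] 0.76 [ 0.459 -0.128  0.037]
ball_center [256.8 220.4] 0.72 [ 0.631 -0.233  0.043]
ball_center [252.8 238.9] 0.59 [ 0.628 -0.099  0.069]
seat [284.9 283. ] 0.96 [
[... 308 characters left out ...]
     1.18139113e+00, -1.78481684e-01]), 'joint_vel': array([ 0.00149888, -0.00083379, -0.00084345, -0.00142613,  0.00033592,
       -0.00038728]), 'effort': array([-9.52271730e-04, -4.39866006e+01, -1.76950997e+01,  6.32788637e-02,
        5.04267553e-02, -2.05039458e-05]), 'tcp_pos': array([0.17915909, 0.59877761, 0.22259511]), 'tcp_rot': array([[-9.58016182e-01,  2.86714132e-01,  4.28500546e-05],
       [ 2.86714134e-01,  9.58016178e-01,  8.79484955e-05],
       [-1.58349690e-05,  9.65417982e-05, -9.99999995e-01]]), 'contact_force': array([-0.66622467,  0.58330109, -0.51042246]), 'ft_torque': array([ 0.01055911, -0.00916151, -0.00550221]), 'grip_force': 0.0, 'opening': 0.08710409169157113}
```

View pics/top.png

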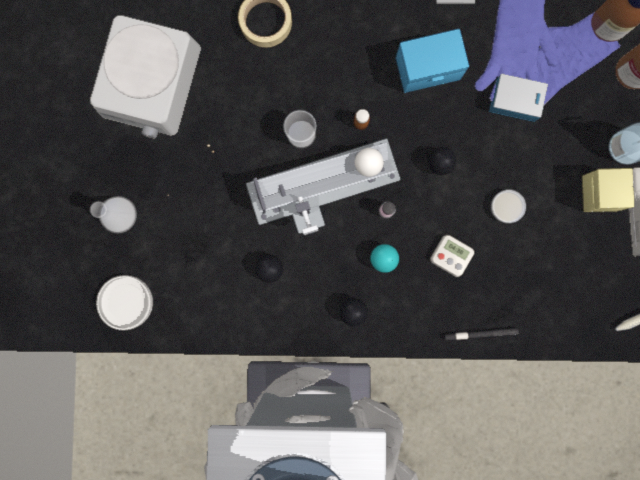

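View pics/side.png

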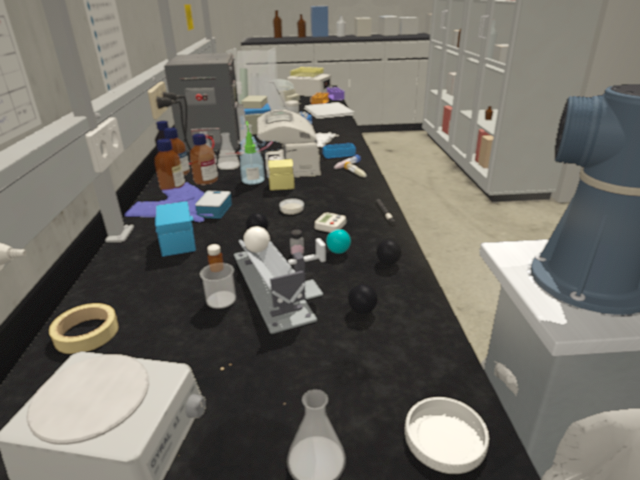

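The white ball is at top (369,162), at the ramp's low end. Its look-alikes are black at (441,160), (269,267) and (354,312), and turquoise at (385,258). I choose the white one in the gutter. The pin's tab is on the robot's side near (307,228).

Run:
```python
from h import *
from scipy.optimize import least_squares
c=capture("top");P=cloud(c)
cv2.imwrite("pics/crop.png",cv2.resize(c["img"][105:245,235:455,::-1],None,fx=3.6,fy=3.6,interpolation=cv2.INTER_CUBIC))
def fit(c,u,v,g,r=14):
    P=cloud(c);V,U=np.indices(P.shape[:2]);m=((U-u)**2+(V-v)**2<r*r)&(P[...,2]>g[2]-.003)&(c["z_map"]>0)
    m&=(c["img"].min(-1)>110)
    q=P[m];o=least_squares(lambda x:np.linalg.norm(q-x,axis=1)-.025,g,loss="soft_l1",f_scale=.001)
    return o.x,len(q),np.abs(o.fun).mean()
print("ball top",fit(c,369.4,162.4,[.62,-.122,.055]))
s=capture("side");print("ball side",fit(s,256.8,239,[.62,-.122,.055],16))
# base rect: non-black pixels near ramp
g=c["img"].min(-1);m=((g>75)).astype(np.uint8);n,l,st,ce=cv2.connectedComponentsWithStats(m[:, :])
k=l[190,330];print(st[k]);
q=P[(l==k)&(P[...,2]>0.003)]
np.save("q.npy",q)
# direction from wall-top edges: fit of points projected
xy=q[:,:2].astype(np.float32);print(cv2.minAreaRect(xy))
for n_,R in(("beaker",(300,128,18)),("bvial",(361,120,9)),("cvial",(387,210,9)),("stop",(258,197,22)),("tab",(310,220,16))):
    V,U=np.indices(g.shape);mm=(U-R[0])**2+(V-R[1])**2<R[2]**2;z=P[mm];i=z[:,2].argsort()[-8:];print(n_,z[i].mean(0).round(3))
```

```text
ball top (array([ 0.62490387, -0.1223061 ,  0.05505595]), 604, np.float64(0.0010454403932779529))
ball side (array([ 0.62470868, -0.12046034,  0.05610538]), 417, np.float64(0.0008729674501515974))
[ 246  138  155   97 7238]
((0.5375990271568298, -0.06284329295158386), (0.2079622596502304, 0.2706585228443146), 18.693754196166992)
beaker [ 0.456 -0.051  0.979]
bvial [ 0.705 -0.111  0.054]
cvial [ 0.529 -0.144  0.185]
stop [0.516 0.021 0.474]
tab [ 0.474 -0.036  0.48 ]
```

View pics/crop.png

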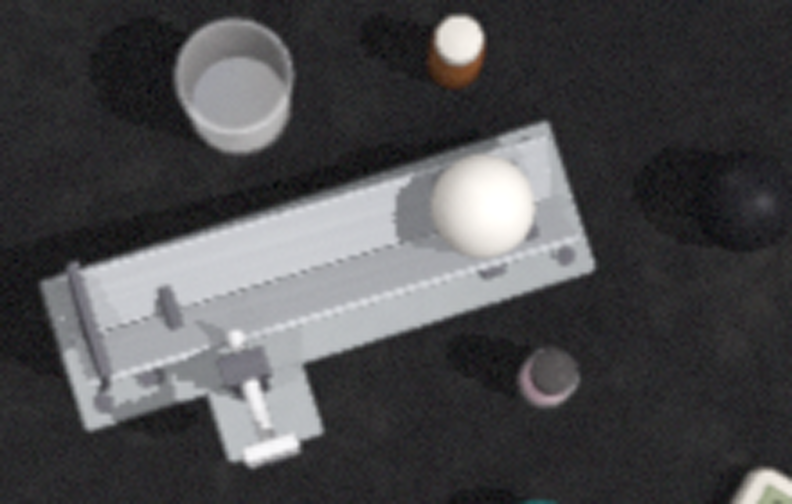

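Run:
```python
from h import *
c=capture("top");K=c["intrinsics"];T=c["cam_to_world"]
def hz(cx,cy,z):
    u,v=(cx+.5)/3.6+235-.5,(cy+.5)/3.6+105-.5
    d=T[:3,:3]@np.array([(u-K[0,2])/K[0,0],-(v-K[1,2])/K[1,1],-1]);return T[:3,3]+d*(z-T[2,3])/d[2]
C=[hz(*p,.006) for p in((548,122),(595,270),(88,430),(40,283))]
for a,b in((3,0),(2,1),(3,2),(0,1)):
    d=C[b]-C[a];print(np.linalg.norm(d).round(4),np.degrees(np.arctan2(d[1],d[0])).round(2))
print("mid low/high",(C[0]+C[1])/2,(C[2]+C[3])/2)
# near wall top line: z from ball path -10mm
a=hz(578,240,.043);b=hz(110,379,.068);print("wall near",a,b,np.degrees(np.arctan2(*(b-a)[1::-1])))
a=hz(535,135,.043);b=hz(76,268,.068);print("wall far",a,b,np.degrees(np.arctan2(*(b-a)[1::-1])))
print("ridge",hz(170,308,.052)); print("stop ends",hz(74,265,.07),hz(106,380,.07))
print("tab top ends",hz(247,453,.085),hz(298,438,.085),"pin tip",hz(236,338,.074))
P=cloud(c);V,U=np.indices(P.shape[:2])
for n,R in(("beaker",(300,128,20)),("bvial",(361,120,10)),("cvial",(387,210,10)),("stop",(259,197,20)),("tab",(310,229,8)),("br",(303,207,6))):
    z=P[((U-R[0])**2+(V-R[1])**2<R[2]**2)&(c["z_map"]>.9)];print(n,z[z[:,2].argsort()[-10:]].mean(0).round(3))
```

```text
0.2696 -71.54
0.2679 -71.62
0.0786 -160.79
0.079 -162.07
mid low/high [ 0.64010325 -0.17021346  0.006     ] [0.55519723 0.08475806 0.006     ]
wall near [ 0.61119699 -0.1696819   0.043     ] [0.53733316 0.0547813  0.068     ] 108.21476102357728
wall far [ 0.66270034 -0.14827936  0.043     ] [0.59033876 0.07211385 0.068     ] 108.17653121731053
ridge [0.57396536 0.02807746 0.052     ]
stop ends [0.59144888 0.07285688 0.07      ] [0.53661422 0.05646537 0.07      ]
tab top ends [ 0.50167281 -0.01173064  0.085     ] [ 0.50902827 -0.03542865  0.085     ] pin tip [ 0.5569851  -0.00515935  0.074     ]
beaker [0.682 0.008 0.065]
bvial [ 0.706 -0.11   0.053]
cvial [ 0.547 -0.158  0.054]
stop [0.562 0.063 0.092]
tab [ 0.503 -0.023  0.101]
br [ 0.543 -0.008  0.085]
```

Request:
servo_tool --increments '[[[1,0,0,0,0,0,-0.0487],[1,0,0,0,0,0,-0.0487],[1,0,0,0,0,0,-0.0487],[1,0,0,0,0,0,-0.0487],[1,-0.049,-0.219,0,0,0,0],[1,-0.049,-0.219,0,0,0,0],[1,-0.049,-0.219,0,0,0,0],[1,-0.049,-0.219,0,0,0,0],[1,-0.049,-0.219,0,0,0,0],[1,-0.049,-0.219,0,0,0,0]]]' --grip_force 20

```text
time_s: 2.1
tcp_pos: [0.3187, 0.3668, 0.2228]
tcp_rot: [[-0.949, -0.316, 0.001], [-0.316, 0.949, 0.0], [-0.001, 0.0, -1.0]]
contact_force: [1.0, -0.2, -0.0]
opening: 0.0018
grip_force: 0.0
```

Request:
servo_tool --increments '[[[1,-0.049,-0.219,0,0,0,0],[1,-0.049,-0.219,0,0,0,0],[1,-0.049,-0.219,0,0,0,0],[1,-0.049,-0.219,0,0,0,0],[1,-0.049,-0.219,0,0,0,0],[1,-0.049,-0.219,0,0,0,0],[1,-0.049,-0.219,0,0,0,0],[1,-0.049,-0.219,0,0,0,0],[1,-0.049,-0.219,0,0,0,0],[1,-0.049,-0.219,0,0,0,0]]]'

```text
time_s: 3.35
tcp_pos: [0.5499, -0.0181, 0.2227]
tcp_rot: [[-0.949, -0.315, 0.0], [-0.315, 0.949, 0.0], [-0.0, -0.0, -1.0]]
contact_force: [0.4, -0.1, 0.2]
opening: 0.0004
grip_force: 0.0
```

Request:
servo_tool --increments '[[[1,-0.049,-0.219,0,0,0,0],[1,-0.049,-0.219,0,0,0,0],[1,-0.049,-0.219,0,0,0,0],[1,-0.049,-0.219,0,0,0,0],[1,0,0,0,0,0,0],[1,0,0,0,0,0,0]]]'

```text
time_s: 4.1
tcp_pos: [0.641, -0.17, 0.2221]
tcp_rot: [[-0.949, -0.315, -0.001], [-0.315, 0.949, 0.001], [0.001, 0.002, -1.0]]
contact_force: [-0.0, 0.1, 0.1]
opening: 0.0007
grip_force: 0.0
```

```bash
cat >> h.py <<'E'
h=np.array([-.3148,.9492,0]);SEAT=np.array([.5717,.0387,.0762]);sl=np.radians(7)
def rel():
    s=telemetry.read_state();d=s["tcp_pos"]-SEAT;R=s["tcp_rot"]
    print("t",s["time_s"],"tcp",s["tcp_pos"].round(4),"along",(d@h).round(4),"across",(d@np.array([-h[1],h[0],0])).round(4),"z",d[2].round(4),"yaw y",np.degrees(np.arctan2(R[1,1],R[0,1])).round(2),"tz",R[:,2].round(3),"F",s["contact_force"].round(1),"open",s["opening"],"j",s["joints"].round(2));return s
E
python3 -c "
from h import *
rel()"
```

```text
t 4.1 tcp [ 0.641  -0.17    0.2221] along -0.2199 across -0.0 z 0.1459 yaw y 108.38 tz [-0.001  0.001 -1.   ] F [-0.   0.1  0.1] open 0.0007284669078812937 j [-0.43  0.58  1.33  0.    1.23 -2.32]
```

Request:
servo_tool --increments '[[[1,0,0,0.2,0,0,0],[1,0,0,0.2,0,0,0],[1,0,0,0.2,0,0,0],[1,0,0,0.15,0,0,0],[1,0,0,0.1,0,0,0],[1,0,0,0,0,0,0]]]'

```text
time_s: 4.85
tcp_pos: [0.6404, -0.1692, 0.0513]
tcp_rot: [[-0.949, -0.317, -0.003], [-0.317, 0.949, 0.002], [0.003, 0.002, -1.0]]
contact_force: [-0.0, 1.0, 0.1]
opening: 0.0003
grip_force: 0.0
```

```bash
python3 -c "
from h import *
rel();c=capture('top');print(recognise('ball_center','top')[:3]);cv2.imwrite('pics/low.png',cv2.resize(c['img'][105:245,335:455,::-1],None,fx=4,fy=4))
s=capture('side');cv2.imwrite('pics/lows.png',cv2.resize(s['img'][180:320,200:360,::-1],None,fx=4,fy=4))"
```

```text
t 4.85 tcp [ 0.6404 -0.1692  0.0513] along -0.219 across 0.0002 z -0.0249 yaw y 108.46 tz [-0.003  0.002 -1.   ] F [-0.   1.   0.1] open 0.0002789698134340092 j [-0.43  0.79  1.45  0.    0.91 -2.32]
[]
```

View pics/lows.png

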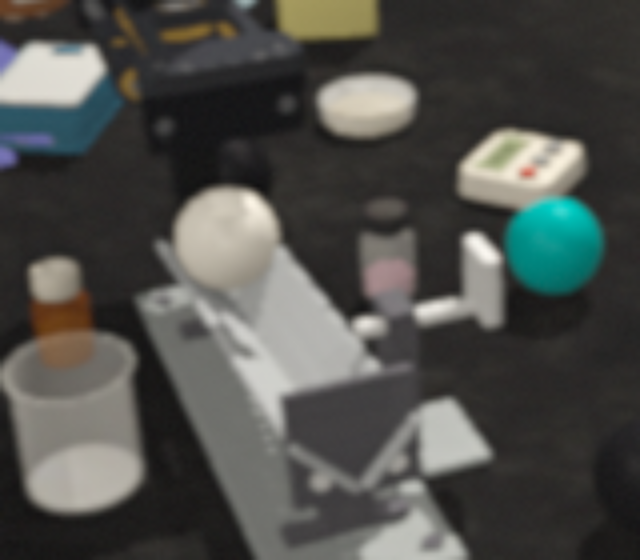

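Request:
servo_tool --increments '[[[1,0,0,0.015,0,0,0],[1,0,0.025,-0.003,0,0,0],[1,0,0.025,-0.003,0,0,0],[1,0,0.025,-0.003,0,0,0],[1,0,0.025,-0.003,0,0,0],[1,0,0.04,-0.005,0,0,0],[1,0,0.04,-0.005,0,0,0],[1,0,0.04,-0.005,0,0,0],[1,0,0.04,-0.005,0,0,0],[1,0,0.04,-0.005,0,0,0]]]'

```text
time_s: 6.25
tcp_pos: [0.6226, -0.1131, 0.057]
tcp_rot: [[-0.949, -0.316, -0.0], [-0.316, 0.949, -0.0], [0.0, -0.0, -1.0]]
contact_force: [0.7, -1.9, 0.3]
opening: 0.0003
grip_force: 0.8
```

```bash
cat >> h.py <<'E'
def look(f=None):
    rel()
    for n in("top","side"):
        c=capture(n);P=cloud(c);d=P-SEAT
        e=np.array([h[0]*np.cos(sl),h[1]*np.cos(sl),np.sin(sl)]);a=d@e;b=d@np.array([-h[1],h[0],0]);z=d@np.cross(e,[-h[1],h[0],0])
        I=c["img"].astype(int);m=(c["z_map"]>0)&(a>-.21)&(a<.024)&(abs(b)<.024)&(z>-.006)&(z<.03)&(I.min(-1)>105)
        q=np.stack([a,b,z],-1)[m]
        if len(q)>30:
            from scipy.optimize import least_squares
            g=np.median(q,0)*[1,0,0];o=least_squares(lambda x:np.linalg.norm(q-x,axis=1)-.025,g,loss="soft_l1",f_scale=.001);print(n,"ball",o.x.round(4),len(q),np.abs(o.fun).mean().round(4))
        if f:cv2.imwrite(f"pics/{f}_{n}.png",c["img"][...,::-1])
E
python3 -c "
from h import *
look()"
```

```text
t 6.25 tcp [ 0.6226 -0.1131  0.057 ] along -0.1601 across -0.0005 z -0.0192 yaw y 108.41 tz [-0. -0. -1.] F [ 0.7 -1.9  0.3] open 0.0003335096705987152 j [-0.36  0.75  1.53 -0.    0.86 -2.25]
side ball [-0.1248 -0.      0.0003] 460 0.0015
```

Request:
servo_tool --increments '[[[1,0,0.045,-0.002,0,0,0],[1,0,0.045,-0.002,0,0,0],[1,0,0.045,-0.003,0,0,0],[1,0,0.045,-0.005,0,0,0],[1,0,0.045,-0.0055,0,0,0],[1,0,0.045,-0.0055,0,0,0],[1,0,0.045,-0.0055,0,0,0],[1,0,0.045,-0.0055,0,0,0],[1,0,0.03,-0.0035,0,0,0]]]'

```text
time_s: 7.48
tcp_pos: [0.5977, -0.0389, 0.0645]
tcp_rot: [[-0.949, -0.316, -0.0], [-0.316, 0.949, 0.0], [0.0, 0.0, -1.0]]
contact_force: [0.7, -1.7, 0.5]
opening: 0.0004
grip_force: 0.7
```

```bash
python3 -c "
from h import *
look('mid')"
```

```text
t 7.475 tcp [ 0.5977 -0.0389  0.0645] along -0.0818 across -0.0003 z -0.0117 yaw y 108.42 tz [-0.  0. -1.] F [ 0.7 -1.7  0.5] open 0.00037678336923192314 j [-0.25  0.71  1.62  0.    0.82 -2.14]
side ball [-0.0474  0.0003  0.0007] 547 0.001
```

View pics/mid_side.png

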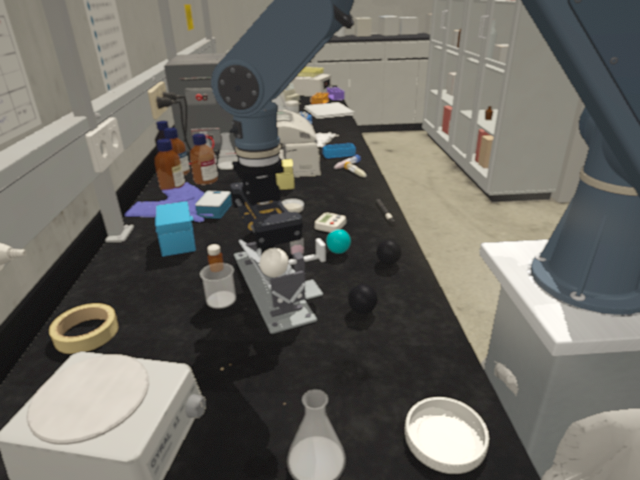

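Request:
servo_tool --increments '[[[1,0,0.03,-0.0035,0,0,0],[1,0,0.03,-0.0035,0,0,0],[1,0,0.025,-0.003,0,0,0],[1,0,0.02,-0.0025,0,0,0],[1,0,0.015,-0.002,0,0,0],[1,0,0.015,-0.002,0,0,0],[1,0,0.015,-0.002,0,0,0],[1,0,0.015,-0.002,0,0,0],[1,0,0.015,-0.002,0,0,0],[1,0,0.015,-0.002,0,0,0]]]'

```text
time_s: 8.82
tcp_pos: [0.5848, -0.0018, 0.069]
tcp_rot: [[-0.949, -0.316, -0.002], [-0.316, 0.949, 0.001], [0.002, 0.002, -1.0]]
contact_force: [0.4, -0.5, -0.1]
opening: 0.0005
grip_force: 0.0
```

```bash
python3 -c "
from h import *
look()"
```

```text
t 8.825 tcp [ 0.5848 -0.0018  0.069 ] along -0.0426 across 0.0003 z -0.0072 yaw y 108.39 tz [-0.002  0.001 -1.   ] F [ 0.4 -0.5 -0.1] open 0.000531991315772366 j [-0.19  0.69  1.65  0.    0.8  -2.09]
side ball [-0.0073  0.001   0.0023] 496 0.0009
```

Request:
servo_tool --increments '[[[1,0,0.01,-0.001,0,0,0],[1,0,0.01,-0.001,0,0,0],[1,0,0.005,-0.001,0,0,0],[1,0,0,0,0,0,0]]]'

```text
time_s: 9.43
tcp_pos: [0.5842, 0.0022, 0.07]
tcp_rot: [[-0.949, -0.316, -0.0], [-0.316, 0.949, -0.0], [0.0, -0.0, -1.0]]
contact_force: [-0.3, -0.6, -0.1]
opening: 0.0003
grip_force: 0.0
```

```bash
python3 -c "
from h import *
look()"
```

```text
t 9.425 tcp [0.5842 0.0022 0.07  ] along -0.0386 across -0.0004 z -0.0062 yaw y 108.41 tz [-0. -0. -1.] F [-0.3 -0.6 -0.1] open 0.00025153871114943203 j [-0.19  0.68  1.66 -0.    0.8  -2.08]
side ball [-0.0016  0.0004  0.0007] 429 0.001
```

Request:
servo_tool --increments '[[[1,0,-0.02,0.0025,0,0,0],[1,0,-0.03,0,0,0,0],[1,0,0,0,0,0,0],[1,0,0,0,0,0,0]]]'

```text
time_s: 10.02
tcp_pos: [0.5873, -0.0075, 0.0694]
tcp_rot: [[-0.949, -0.315, -0.0], [-0.315, 0.949, 0.0], [0.0, 0.0, -1.0]]
contact_force: [-0.5, -0.2, 0.2]
opening: 0.0005
grip_force: 0.0
```

```bash
python3 -c "
from h import *
look()
# tab in side view
c=capture('side');P=cloud(c);d=P-SEAT;a=d@h;b=d@np.array([-h[1],h[0],0])
m=(a>-.06)&(a<-.015)&(b>.065)&(b<.1)&(P[...,2]>.03)&(P[...,2]<.12)&(c['img'].min(-1)>110)
q=np.stack([a,b,P[...,2]],-1)[m];print(len(q),np.percentile(q,[2,25,50,75,98],axis=0).round(4))"
```

```text
t 10.025 tcp [ 0.5873 -0.0075  0.0694] along -0.0488 across -0.0003 z -0.0068 yaw y 108.38 tz [-0.  0. -1.] F [-0.5 -0.2  0.2] open 0.0004610510459350201 j [-0.2   0.69  1.65  0.    0.81 -2.09]
side ball [-0.0016  0.0004  0.0006] 436 0.0013
189 [[-0.0439  0.0673  0.0688]
 [-0.0342  0.0807  0.0749]
 [-0.0304  0.0816  0.083 ]
 [-0.0228  0.084   0.0953]
 [-0.0205  0.0882  0.1004]]
```

Request:
servo_tool --increments '[[[1,0,0,-0.1,0,0,0],[1,0,0,-0.2,0,0,0],[1,0,0,-0.15,0,0,0],[1,0.15,0.015,0,0,0,0],[1,0.2,0.025,0,0,0,0],[1,0.2,0.025,0,0,0,0],[1,0.025,0,0.1,0,0,0],[1,0,0,0.2,0,0,0],[1,0,0,0.135,0,0,0],[1,0,0,0,0,0,0]]]'

```text
time_s: 11.42
tcp_pos: [0.4728, -0.0309, 0.0711]
tcp_rot: [[-0.949, -0.316, -0.004], [-0.316, 0.949, 0.001], [0.004, 0.003, -1.0]]
contact_force: [0.1, -1.1, -0.3]
opening: -0.0
grip_force: 0.0
```

```bash
python3 -c "
from h import *
look('tab')"
```

```text
t 11.425 tcp [ 0.4728 -0.0309  0.0711] along -0.0349 across 0.1158 z -0.0051 yaw y 108.4 tz [-0.004  0.001 -1.   ] F [ 0.1 -1.1 -0.3] open -3.68194246728854e-05 j [-0.3   0.59  1.93 -0.    0.62 -2.19]
top ball [-0.0033  0.0008 -0.0004] 449 0.001
side ball [-0.001   0.0003  0.0003] 423 0.0007
```

View pics/tab_side.png

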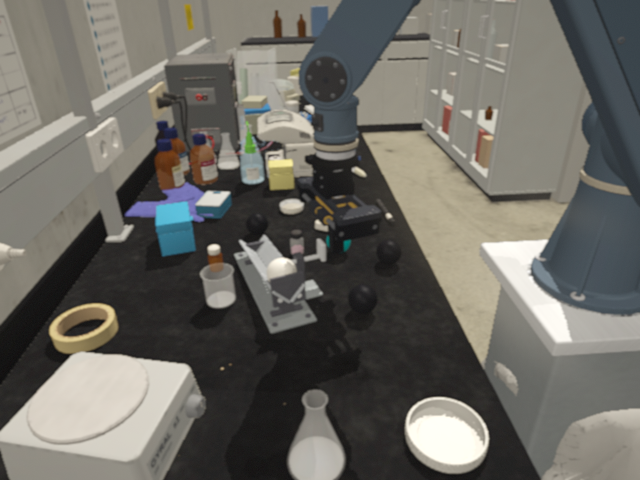

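The ball at (282,269) stays seated against the stop, and the fingertips are clear on the outer side of the tab at (321,250).

Request:
servo_tool --increments '[[[1,-0.025,0,0,0,0,0],[1,-0.025,0,0,0,0,0],[1,-0.025,0,0,0,0,0],[1,-0.025,0,0,0,0,0],[1,-0.025,0,0,0,0,0],[1,-0.025,0,0,0,0,0],[1,-0.025,0,0,0,0,0],[1,-0.025,0,0,0,0,0]]]'

```text
time_s: 12.52
tcp_pos: [0.5122, -0.0185, 0.0724]
tcp_rot: [[-0.949, -0.316, -0.001], [-0.316, 0.949, 0.0], [0.0, 0.0, -1.0]]
contact_force: [-2.0, 1.2, 1.1]
opening: 0.0006
grip_force: 0.9
```

Request:
servo_tool --increments '[[[1,-0.015,0,0,0,0,0],[1,-0.015,0,0,0,0,0],[1,-0.015,0,0,0,0,0]]]'

```text
time_s: 12.9
tcp_pos: [0.5168, -0.0167, 0.0723]
tcp_rot: [[-0.948, -0.318, -0.009], [-0.318, 0.948, -0.002], [0.009, 0.001, -1.0]]
contact_force: [-13.0, -9.0, 8.0]
opening: 0.0005
grip_force: 7.4
```

```bash
python3 -c "
from h import *
look()"
```

```text
t 12.9 tcp [ 0.5168 -0.0167  0.0723] along -0.0353 across 0.0696 z -0.0039 yaw y 108.55 tz [-0.009 -0.002 -1.   ] F [-13.  -9.   8.] open 0.0005384448465579398 j [-0.25  0.62  1.82 -0.01  0.71 -2.14]
side ball [-0.0012  0.0006  0.0005] 423 0.0007
```

```bash
python3 -c "
from h import *
c=capture('side');cv2.imwrite('pics/home.png',cv2.resize(c['img'][210:340,220:380,::-1],None,fx=4.5,fy=4.5,interpolation=cv2.INTER_CUBIC))
P=cloud(c);d=P-SEAT;a=d@h;b=d@np.array([-h[1],h[0],0])
m=(a>-.055)&(a<-.015)&(b>.04)&(b<.1)&(P[...,2]>.06)&(P[...,2]<.102)&(c['img'].min(-1)>110)
q=np.stack([a,b,P[...,2]],-1)[m];print(len(q),np.percentile(q,[2,25,50,75,98],axis=0).round(4))"
```

```text
144 [[-0.0457  0.0497  0.0687]
 [-0.0343  0.0504  0.0822]
 [-0.0244  0.0523  0.0905]
 [-0.0224  0.0548  0.0978]
 [-0.0206  0.0578  0.1005]]
```

View pics/home.png

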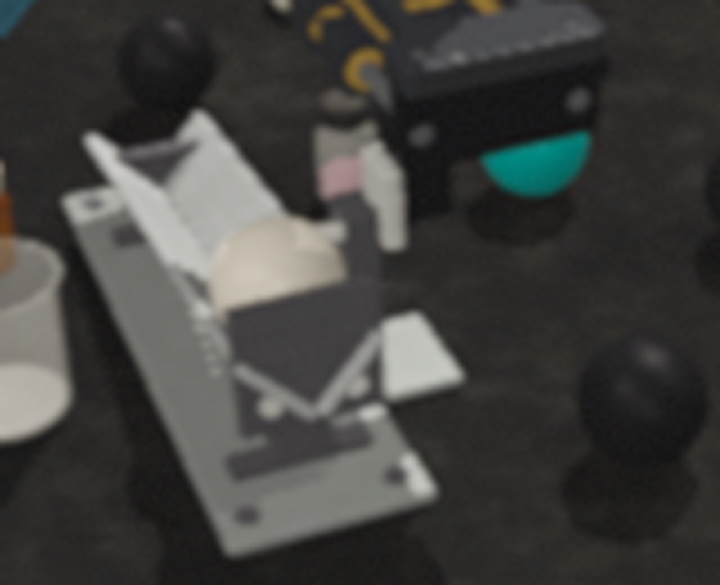

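The tab at (385,200) sits against the bracket, with its outer face at 58 mm, so the pin is home. I'll back off.

Request:
servo_tool --increments '[[[1,0,0,0,0,0,0],[1,0,0,0,0,0,0],[1,0.05,0,0,0,0,0],[1,0.15,0,0,0,0,0],[1,0.05,0,-0.1,0,0,0],[1,0,0,-0.25,0,0,0],[1,0,0,-0.25,0,0,0],[1,0,0,0,0,0,0],[1,0,0,0,0,0,0]]]'

```text
time_s: 14.18
tcp_pos: [0.4732, -0.0315, 0.1922]
tcp_rot: [[-0.949, -0.316, 0.001], [-0.316, 0.949, 0.0], [-0.001, -0.0, -1.0]]
contact_force: [0.2, -0.1, -1.0]
opening: 0.0002
grip_force: 0.0
```

```bash
python3 -c "
from h import *
look()
for n in('side','top'):
    c=capture(n);P=cloud(c);d=P-SEAT;a=d@h;b=d@np.array([-h[1],h[0],0])
    m=(a>-.055)&(a<-.015)&(b>.04)&(b<.1)&(P[...,2]>.06)&(P[...,2]<.105)&(c['img'].min(-1)>110)
    q=np.stack([a,b,P[...,2]],-1)[m];print(n,len(q),np.percentile(q,[2,50,98],axis=0).round(4))
    if n=='side':cv2.imwrite('pics/end.png',cv2.resize(c['img'][150:350,180:420,::-1],None,fx=3,fy=3,interpolation=cv2.INTER_CUBIC))"
```

```text
t 14.175 tcp [ 0.4732 -0.0315  0.1922] along -0.0357 across 0.1156 z 0.116 yaw y 108.4 tz [ 0.001  0.    -1.   ] F [ 0.2 -0.1 -1. ] open 0.00023075070185641435 j [-0.3   0.37  1.84  0.    0.93 -2.2 ]
top ball [-0.0146  0.0011 -0.0069] 47 0.0056
side ball [-0.0013  0.0004  0.0004] 422 0.0007
side 154 [[-0.0454  0.0406  0.0692]
 [-0.0252  0.0513  0.0891]
 [-0.0203  0.0573  0.1006]]Traceback (most recent call last):
  File "<string>", line 7, in <module>
    q=np.stack([a,b,P[...,2]],-1)[m];print(n,len(q),np.percentile(q,[2,50,98],axis=0).round(4))
                                                    ~~~~~~~~~~~~~^^^^^^^^^^^^^^^^^^^^
    return _quantile_unchecked(
        a, q, axis, out, overwrite_input, method, keepdims, weights)
    return _ureduce(a,
                    func=_quantile_ureduce_func,
    ...<5 lines>...
                    overwrite_input=overwrite_input,
                    method=method)
    r = func(a, **kwargs)
    result = _quantile(arr,
                       quantiles=q,
    ...<2 lines>...
                       out=out,
                       weights=wgt)
    slices_having_nans = np.isnan(arr[-1, ...])
                                  ~~~^^^^^^^^^
IndexError: index -1 is out of bounds for axis 0 with size 0
```

View pics/end.png

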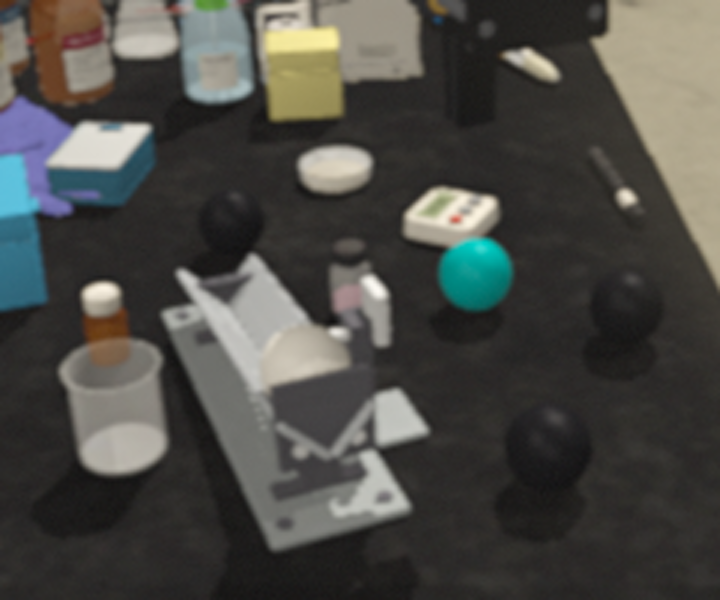

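The ball is seated, the pin's tab is flush against the bracket, and the gripper is clear of everything.

```bash
python3 -c "
from h import *
print(env.close_job())"
```

```text
the job is handed in; nothing more can be done
None
```

I pushed the white ball over the ridge so it rests about 1 mm from the upper stop, pushed the locking pin fully home, and handed the job in at about 14 s with the arm clear; the hand-in call gave no verdict.

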